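Release the sampler's vial tray by its hidden edge catch

ROBOT

A 6-joint arm with a two-finger parallel gripper is mounted at the origin on the work surface. World frame = base frame: x ahead of the robot, y to its left, z up, the work surface at z = 0. Lengths are in m, angles in rad, forces in N, time in s.
With the tool pointing down it reaches from about 0.25 to 0.725 m from the base axis. Payload 9.7 kg.
Tool frame: the origin (TCP) lies at the very end of the fingers, on their centre line; the grasp point (between the pads) lies 19 mm behind it; z points along the fingers, y is the line along which they close (so a half turn about z gives the same grasp; the last joint's range is limited). The gripper opens to 85 mm and grips with 20 to 120 N. Pads are 22 mm wide; open, the fingers measure 114 mm over their backs; the gripper's body (76 mm by 85 mm) begins 54 mm behind the grasp point. The pads swing forward as they close: fully open they stand 13 mm farther back than shut.
Start: joints at [-1.139, 0.087, 0.176, 1.66, 0, 1.571], TCP at [0.23, -0.5, 0.231] pointing down, gripper open.
Joint ranges: [-3.13, 3.13], [-0.85, 1.81], [-1.15, 1.24], [-2.2, 2.28], [-1.44, 1.52], [-3.14, 3.14]. Speed limits (rad/s): [2.22, 2.22, 2.57, 3.14, 3.14, 3.14].

INTERFACE

Orientations are given as a unit quaternion [x, y, z, w].
In Python, from station import manip gives the robot as it stands.
- The arm moves only by the tool servo_tool, never from a script. Its argument "commands" is text: rows parted by semicolons, each of 4 numbers parted by spaces: the shift along the tool's x, y, z normalised to -1 to 1, where 1 is 250 mm, then the turn about the tool's z normalised to -1 to 1, where 1 is 0.5 rad. In form: x y z spin; .... A call has 1 to 5 rows; each row shifts and turns the commanded pose from where the row before left it, along the tool's axes as they then stand; what a row does not reach is not made up. A row lasts 1/10 s, in which the tool goes at most 50 mm and 8.59 degrees, less where a joint would pass 70% of its speed; a pose out of reach is approached as far as the arm can. A call with a number of a shift or a turn outside -1 to 1 is refused whole. A call with a gripper value outside its range is refused whole. "hand" is the closure, from 0 (fully open) to 1 (shut), set as the call begins (left out, the last holds). The fingers move at their own pace and stop on an object; "grip_force" is the grip in N (left out, the last holds). Time passes only in rows, so rows that do not move let the fingers close. It gives the time, the measured TCP pose, the force, the opening and the grip force at its end, in the units of the state.
- manip.read_state(): the state, without advancing time (a new reading comes with each control period).
- manip.capture(name): name is "scene" or "top" or "wrist"; returns a dict with "color" (384x512x3 uint8, red, green, blue), "z_map" (384x512 float32, m along the optical axis (not along the pixel's ray), 0 where there is no reading), "fovy" (degrees; the focal length in pixels is half the picture's height over the tangent of half this angle, whatever the lens; pixels are square), "cx", "cy" (the principal point, pixels), "distortion" ([k1, k2, p1, p2, k3] as OpenCV has them; the pictures are not rectified), "R" (3x3) and "t" (3): a world point X has camera coordinates R X + t. Camera axes: x right, y down, z forward; pixel columns grow to the right and rows downward; lengths in m; the calibration is good to about 2 mm. A picture is of the moment at which its call begins.
- manip.sign_off(): hands the job in; it is judged then, once.
Trained networks look in a picture, given as the dict that the camera call returned (one of the last four; its "shot" number tells which), for a name from the list of things; names that differ only in an ending like _2 or _b are one class to them, and where a whole thing is asked for, a point or a joint stands for the part that bears it (a point fixed in the world has none). Each returns a list of dicts, best first, with "confidence" (0 to 1); they miss things now and then, are a little off and sometimes report something else, mostly with a low value. They report only what shows in the picture. A call takes as long as a camera call.
- manip.regions_of(picture, target): "mask" (384x512 bool, what is visible of it) and "box" ([left, top, right, bottom] in pixels, round what is visible of it).
The state is a dict: "t": time; "joint_positions": joint angles; "qvel": joint speeds; "joint_efforts": joint torques, N m; "eef_pos": TCP position; "ee_rot": TCP orientation; "contact_force": force on the tool from outside, world axes, zero at the start; "ft_torque": the same for the moment, N m; "width": finger opening in m; "finger_force": force on a finger pad.
Only numpy, scipy, OpenCV 4.12 (cv2) and the standard library are available. Lean on these libraries where they do the work, as an engineer would, in place of code of your own. Each camera call takes 0.05 s, during which the arm holds its last target. There are 200 camera calls.

TASK

With the gripper's fingers closed and pointing down, lay the fingertips lightly on top of the grey strip along the sampler's front edge and feel along it until you find the notch. Press inside the notch until the catch is fully down and the vial tray has come out, then move clear. Pick nothing up and leave the bottles, vials, beaker and tools where they stand.

Things in the scene. Friction and masses are not known exactly. Their poses are not given: they have to be found in the camera images.
- sampler: White sampler module fixed to the bench, 410 mm wide (y), 264 mm deep (x); origin at the centre of its underside, +x to its back (its front, -x, faces the robot), +y to its left seen from the robot, z up. Two side blocks, each 100 mm wide and 129 mm high, enclose a middle deck 120 mm high.
- strip_mid (a point): Middle of the top of the grey strip on the sampler's front edge, 126 mm above the bench; axes as the sampler's. The strip shows for 210 mm (y) between the side blocks and is 40 mm wide (x); its top is flat, level, rigid, 6 mm above the deck, 3 mm below the blocks. Thin moulded ribs cross it (look only). One notch of the same grey is cut in it, within the middle 150 mm.
- strip_left (a point): Left end (+y) of the exposed strip, at the middle of its width, on its top; always solid here. The notch is 52 mm long (y), cut across the whole 40 mm width, open at the front and top. Its centre lies anywhere within 48 mm of strip_mid along y; where is not told.
- catch (a joint): The catch, a grey bar running under the strip and bare only as the notch's floor: metres pressed straight down, 0 up (its top 12 mm below the top of the strip) to 0.006 fully down (18 mm below). It resists with about 6 N all the way and stays where it is left (no spring).
- tray (a joint): Vial tray in the sampler's front, under the strip: metres moved out towards the robot, 0 shut to 0.018 released. Driven out by the catch: it comes out 3 mm for every mm the catch goes down, and stays there.
- amber_bottle: Loose bystander: amber glass reagent bottle, 72 mm diameter, 150 mm tall, on the rear of the sampler's top; origin at the centre of its underside.
- clear_bottle: Loose bystander: clear bottle with screw cap, 66 mm diameter, 130 mm tall, on the rear of the sampler's top; origin at the centre of its underside.
- vial_a: Loose bystander: small clear vial, 24 mm diameter, 34 mm tall, on the sampler's left side block, level with the edge strip; origin at the centre of its underside.
- vial_b: Loose bystander: small amber vial, 24 mm diameter, 34 mm tall, on the sampler's right side block, level with the edge strip; origin at the centre of its underside.
- beaker: Loose bystander: glass beaker, 68 mm diameter, 85 mm tall, on the bench; origin at the centre of its underside.
- wrench: Loose bystander: steel wrench, 200 mm long, lying on the bench in front; origin near its middle, on its underside; x along it.
- small_wrench: Loose bystander: small steel wrench, 130 mm long, lying crosswise on the bench in front; origin near its middle, on its underside; x along it.

How it is judged:
By the outcome, as a careful person would: the job done as asked, in the order asked, and still so for the second after the job is handed in, with the robot touching nothing.
It also fails if it takes over 51 s, if anything falls off the work surface, if the arm or the gripper's body presses on something with over 40 N, if the wrist force passes 120 N, or if a joint passes its speed limit or range.

## Working session

There is one attempt and no reset: what is moved stays moved. The work goes in short steps, Python scripts to look and compute and a tool call to move; the robot and the scene stay as the last step left them, time stands still between calls to the robot, and variables do not carry over. Pictures are saved under pics/ and viewed, at most 10 in all, crops included, and the job is handed in when it is done.

Besides the shell and the picture viewer there is one more tool, called as a command line: name --argument value ..., lists and objects as JSON in quotes. servo_tool: Moves the arm, as the interface text tells. Scaled input: -1 to 1 covers 250 mm each way for a shift and 0.5 rad each way for a turn. Its arguments: {"type":"object","properties":{"commands":{"type":"string"},"hand":{"type":"number"},"grip_force":{"type":"number"}},"required":["commands"]}

```bash
mkdir -p pics
cat > h.py <<'E'
import numpy as np,cv2
from station import manip
def K(p):
    f=p["color"].shape[0]/2/np.tan(np.radians(p["fovy"])/2)
    return np.array([[f,0,p["cx"]],[0,f,p["cy"]],[0,0,1.]])
def world(p,uv,z=None):
    """pixels -> world; on plane z if given, else from z_map"""
    uv=np.atleast_2d(np.float64(uv)); R=np.array(p["R"]);t=np.array(p["t"])
    n=cv2.undistortPoints(uv[:,None],K(p),np.array(p["distortion"]))[:,0]
    r=np.c_[n,np.ones(len(n))]
    if z is None:
        d=p["z_map"][uv[:,1].astype(int),uv[:,0].astype(int)]; return (r*d[:,None]-t)@R
    c=-R.T@t; w=r@R; s=(z-c[2])/w[:,2]; return c+w*s[:,None]
E
python3 - <<'E'
from h import *
for n in("scene","top"):
    p=manip.capture(n); cv2.imwrite(f"pics/{n}.png",p["color"][:,:,::-1])
    np.save(n,p,allow_pickle=True)
    for o in("sampler","strip_mid","vial_a","amber_bottle","beaker"):
        for r in manip.regions_of(p,o)[:2]:
            v,u=np.nonzero(r["mask"]); w=world(p,np.c_[u,v]); w=w[p["z_map"][v,u]>0]
            print(n,o,round(r["confidence"],2),np.array(r["box"]).round(),np.median(w,0).round(3),np.percentile(w,2,0).round(3),np.percentile(w,98,0).round(3))
s=manip.read_state();print(s)
E
```

```text
scene sampler 0.86 [151. 167. 346. 349.] [ 0.646 -0.141  0.121] [ 0.489 -0.314  0.01 ] [0.792 0.091 0.132]
scene strip_mid 0.7 [151. 164. 345. 346.] [ 0.647 -0.141  0.121] [ 0.492 -0.314  0.019] [0.792 0.084 0.132]
scene vial_a 0.49 [165. 241. 176. 255.] [ 0.512 -0.245  0.16 ] [ 0.501 -0.254  0.134] [ 0.52  -0.234  0.166]
scene vial_a 0.45 [270. 171. 278. 185.] [0.583 0.078 0.154] [0.571 0.071 0.128] [0.59  0.091 0.165]
scene amber_bottle 0.68 [298. 186. 328. 236.] [0.745 0.004 0.221] [ 0.702 -0.013  0.128] [0.771 0.053 0.28 ]
scene beaker 0.61 [281.  96. 299. 127.] [0.424 0.382 0.057] [0.391 0.357 0.003] [0.454 0.423 0.085]
top sampler 0.88 [229. 106. 370. 218.] [ 0.609 -0.096  0.125] [ 0.477 -0.292  0.057] [0.757 0.106 0.134]
top strip_mid 0.78 [227. 104. 371. 214.] [ 0.61  -0.096  0.125] [ 0.477 -0.293  0.06 ] [0.758 0.106 0.134]
top vial_a 0.38 [239. 172. 247. 182.] [0.577 0.083 0.161] [0.567 0.072 0.124] [0.595 0.097 0.167]
top amber_bottle 0.89 [254. 108. 277. 142.] [0.716 0.024 0.233] [ 0.695 -0.009  0.143] [0.755 0.056 0.282]
top beaker 0.87 [136. 218. 160. 242.] [0.421 0.404 0.037] [ 0.389  0.362 -0.   ] [0.449 0.423 0.088]
{'t': 0.6, 'joint_positions': array([-1.13897438e+00,  8.68853999e-02,  1.75869032e-01,  1.65983621e+00,
       -5.85753450e-06,  1.57077128e+00]), 'qvel': array([ 0.00047308,  0.00038897, -0.0035251 ,  0.00216456,  0.00042705,
        0.00021195]), 'joint_efforts': array([ 8.68875532e-05, -5.19827914e+01,  4.64683807e+01,  1.40230299e-03,
       -1.53566145e-05,  6.69572557e-06]), 'eef_pos': array([ 0.23017527, -0.4994859 ,  0.2312763 ]), 'ee_rot': array([ 9.76778952e-01,  2.14249572e-01, -8.88574858e-06, -2.68441575e-05]), 'contact_force': array([0.93550117, 0.15793468, 0.01596841]), 'ft_torque': array([-0.01054585,  0.02817865, -0.00113729]), 'finger_force': 0.0, 'width': 0.08551647262841747}
```

View pics/top.png

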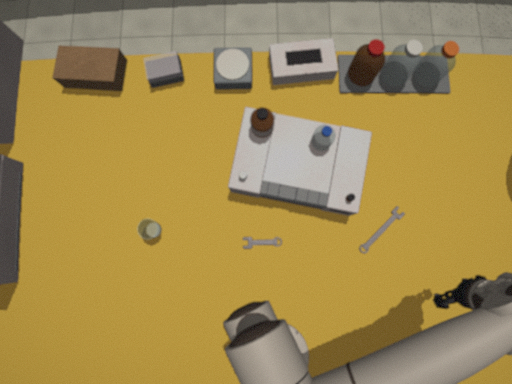

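View pics/scene.png

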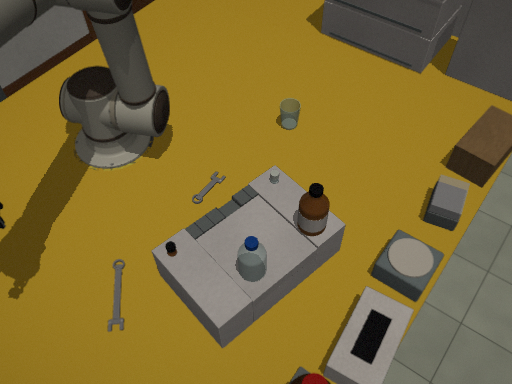

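Run:
```python
from h import *
for n in("top","scene"):
    p=np.load(n+".npy",allow_pickle=True).item()
    v,u=np.nonzero(p["z_map"]>0); w=world(p,np.c_[u,v])
    m=(w[:,2]>.108)&(w[:,2]<.14)&(w[:,0]>.4)&(w[:,0]<.85)&(w[:,1]>-.36)&(w[:,1]<.16)
    r=cv2.minAreaRect(np.float32(w[m][:,:2])); print(n,r)
    c=p["color"]; 
    x0,y0,x1,y1=(225,165,370,220) if n=="top" else (145,160,290,265)
    cv2.imwrite(f"pics/{n}_crop.png",cv2.resize(c[y0:y1,x0:x1,::-1],None,fx=5.4,fy=5.4,interpolation=cv2.INTER_CUBIC))
# top-cam corners on z=.129
p=np.load("top.npy",allow_pickle=True).item()
print(world(p,[[243,109],[370,128],[358,212],[230,190],[261,197],[323,208]],.129).round(3))
print([ (x,np.round(world(np.load("top.npy",allow_pickle=True).item(),[x],.0),3)) for x in ([262,242],[382,230])])
```

```text
top ((0.6299082040786743, -0.0959227979183197), (0.4101965129375458, 0.2639043629169464), 77.79061889648438)
scene ((0.6333234906196594, -0.09565213322639465), (0.41266727447509766, 0.267137348651886), 77.962158203125)
[[ 0.792  0.083  0.129]
 [ 0.726 -0.318  0.129]
 [ 0.46  -0.268  0.129]
 [ 0.534  0.125  0.129]
 [ 0.511  0.03   0.129]
 [ 0.474 -0.16   0.129]]
[([262, 242], array([[0.374, 0.028, 0.   ]])), ([382, 230], array([[ 0.408, -0.376,  0.   ]]))]
```

View pics/scene_crop.png

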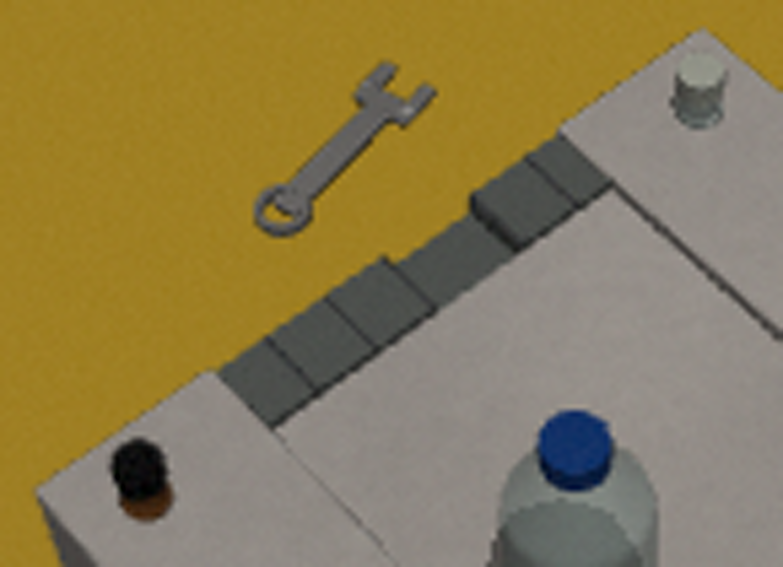

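View pics/top_crop.png

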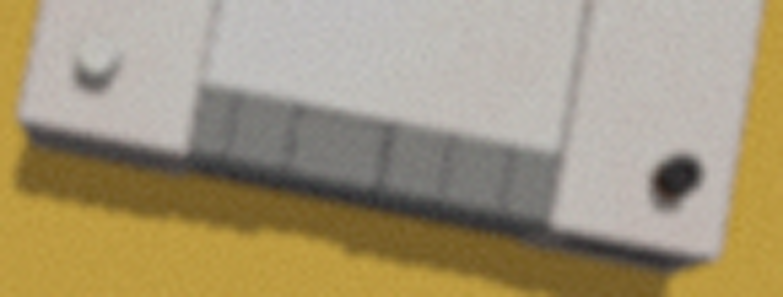

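Run:
```python
from h import *
c=np.array([.631,-.0958]); a=np.radians(-12.15); X=np.array([np.cos(a),np.sin(a)]);Y=np.array([-X[1],X[0]])
m=c-.112*X; print("mid",m)
for n,pts in(("top",[(200,120),(292,137),(384,155),(553,190)]),("scene",[(585,162),(497,225),(412,285),(245,400)])):
    p=np.load(n+".npy",allow_pickle=True).item()
    o=(225,165) if n=="top" else (145,160)
    for q in pts:
        w=world(p,[(o[0]+q[0]/5.4,o[1]+q[1]/5.4)],.126)[0,:2]; print(n,w.round(3),"loc",((w-m)@X).round(3),((w-m)@Y).round(3))
for s in(.0,.055,.07,-.05):print(s,(m+s*Y).round(4))
```

```text
mid [ 0.52150881 -0.07222716]
top [0.541 0.026] loc -0.001 0.101
top [ 0.531 -0.026] loc -0.0 0.047
top [ 0.52  -0.078] loc -0.0 -0.006
top [ 0.499 -0.175] loc -0.001 -0.105
scene [0.552 0.026] loc 0.009 0.102
scene [ 0.54 -0.03] loc 0.01 0.046
scene [ 0.529 -0.081] loc 0.01 -0.007
scene [ 0.508 -0.177] loc 0.009 -0.105
0.0 [ 0.5215 -0.0722]
0.055 [ 0.5331 -0.0185]
0.07 [ 0.5362 -0.0038]
-0.05 [ 0.511  -0.1211]
```

servo_tool --commands "0 0 0 -0.3; 0 0 0 -0.3; 0 0 0 -0.3; 0 0 0 -0.3; 0 0 0 -0.3" --hand 1 --grip_force 20

```text
t: 1.1
eef_pos: [0.2302, -0.4995, 0.2313]
ee_rot: [0.829, 0.56, 0.0, 0.0]
contact_force: [-0.3, 0.2, -0.0]
width: 0.0124
finger_force: 0.0
```

servo_tool --commands "0 0 0 -0.17; 0 0 0 -0.17; 0.12 0.05 0 0; 0.12 0.05 0 0; 0.12 0.05 0 0"

```text
t: 1.6
eef_pos: [0.2867, -0.419, 0.2312]
ee_rot: [0.78, 0.625, 0.0, -0.0]
contact_force: [0.3, -0.3, 0.5]
width: -0.0
finger_force: 0.0
```

servo_tool --commands "0.12 0.05 0 0; 0.12 0.05 0 0; 0.12 0.05 0 0; 0.12 0.05 0 0; 0.12 0.05 0 0"

```text
t: 2.1
eef_pos: [0.3805, -0.2858, 0.2314]
ee_rot: [0.78, 0.626, 0.0, 0.0]
contact_force: [-0.5, -0.1, 0.2]
width: 0.0006
finger_force: 0.0
```

servo_tool --commands "0.12 0.05 0 0; 0.12 0.05 0 0; 0.12 0.05 0 0; 0.12 0.05 0 0; 0 0 0 0"

```text
t: 2.6
eef_pos: [0.4563, -0.1782, 0.2311]
ee_rot: [0.779, 0.627, 0.0, -0.0]
contact_force: [-0.0, -1.1, -0.2]
width: -0.0001
finger_force: 0.0
```

servo_tool --commands "0.077 0.041 0 0; 0.077 0.041 0 0; 0.077 0.041 0 0; 0.077 0.041 0 0; 0 0 0 0"

```text
t: 3.1
eef_pos: [0.5124, -0.1134, 0.2309]
ee_rot: [0.78, 0.626, -0.0, -0.0]
contact_force: [0.2, -0.0, 0.4]
width: -0.0001
finger_force: 0.0
```

Run:
```python
from h import *
p=manip.capture("wrist"); cv2.imwrite("pics/w1.png",p["color"][:,:,::-1])
m=np.array([.5215,-.0722]);a=np.radians(-12.15); X=np.array([np.cos(a),np.sin(a)]);Y=np.array([-X[1],X[0]])
v,u=np.nonzero(p["z_map"]>0); w=world(p,np.c_[u,v]); L=np.c_[(w[:,:2]-m)@X,(w[:,:2]-m)@Y]
for y in np.arange(-.11,.111,.01):
    k=(abs(L[:,1]-y)<.003)&(abs(L[:,0])<.012); print(round(y,3),k.sum(),np.median(w[k,2]).round(4) if k.any() else '')
s=manip.read_state();print(s["eef_pos"],s["contact_force"],(s["eef_pos"][:2]-m)@X,(s["eef_pos"][:2]-m)@Y)
```

```text
-0.11 0 
-0.1 0 
-0.09 5 0.127
-0.08 205 0.1268
-0.07 222 0.1268
-0.06 219 0.1267
-0.05 649 0.2698
-0.04 562 0.269
-0.03 5138 0.2793
-0.02 255 0.1268
-0.01 263 0.1267
-0.0 252 0.1149
0.01 257 0.1148
0.02 279 0.1148
0.03 293 0.1148
0.04 281 0.1147
0.05 370 0.1267
0.06 355 0.1267
0.07 360 0.1268
0.08 375 0.1268
0.09 74 0.1267
0.1 0 
0.11 0 
[ 0.51175095 -0.11416055  0.23104653] [ 0.62862122 -0.07932362  1.05744448] -0.000699158203930822 -0.04307253346456604
```

View pics/w1.png

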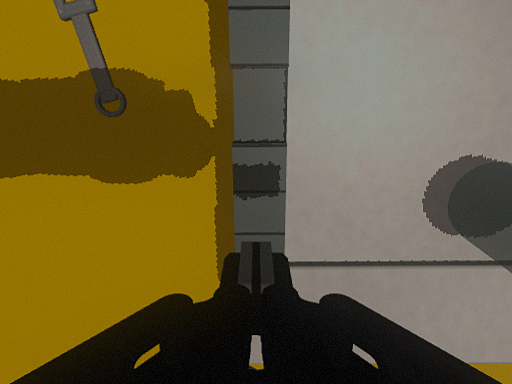

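The wrist view shows the strip running vertically (columns 232–288), the notch roughly at rows 68–143, and the closed fingers at (257, 260) over solid strip. Depth confirms the notch spans about y −5 to +46 mm along the strip.

servo_tool --commands "0 0 0.1 0; 0 0 0.1 0; 0 0 0.1 0; 0 0 0.072 0; 0 0 0 0"

```text
t: 3.65
eef_pos: [0.5097, -0.1151, 0.136]
ee_rot: [0.78, 0.625, -0.001, -0.001]
contact_force: [0.4, 0.0, -0.0]
width: -0.0003
finger_force: 0.0
```

servo_tool --commands "0 0 0.004 0; 0 0 0.004 0; 0 0 0.004 0; 0 0 0.004 0; 0 0 0 0"

```text
t: 4.15
eef_pos: [0.5117, -0.1145, 0.1345]
ee_rot: [0.78, 0.626, 0.0, 0.0]
contact_force: [-0.5, -0.1, 0.9]
width: -0.0002
finger_force: 0.0
```

servo_tool --commands "0 0 0.004 0; 0 0 0.004 0; 0 0 0.004 0; 0 0 0.004 0; 0 0 0 0"

```text
t: 4.65
eef_pos: [0.5115, -0.1144, 0.1301]
ee_rot: [0.78, 0.626, -0.0, -0.0]
contact_force: [0.1, -0.9, 0.4]
width: 0.0001
finger_force: 0.0
```

servo_tool --commands "0 0 0.004 0; 0 0 0.004 0; 0 0 0 0; 0 0 0 0"

```text
t: 5.05
eef_pos: [0.5115, -0.1144, 0.1283]
ee_rot: [0.78, 0.626, -0.0, -0.0]
contact_force: [0.6, -0.7, -0.4]
width: -0.0004
finger_force: 0.0
```

servo_tool --commands "0 0 0.004 0; 0 0 0 0"

```text
t: 5.25
eef_pos: [0.5115, -0.1145, 0.1272]
ee_rot: [0.78, 0.626, -0.0, -0.0]
contact_force: [-0.6, 0.2, 0.0]
width: -0.0004
finger_force: 0.0
```

servo_tool --commands "0 0 0.003 0; 0 0 0 0"

```text
t: 5.45
eef_pos: [0.5115, -0.1145, 0.1264]
ee_rot: [0.78, 0.626, -0.0, -0.0]
contact_force: [-0.5, -0.2, 0.1]
width: 0.0002
finger_force: 0.0
```

servo_tool --commands "0 0 0.002 0; 0 0 0 0"

```text
t: 5.65
eef_pos: [0.5116, -0.1145, 0.1261]
ee_rot: [0.78, 0.626, 0.0, 0.0]
contact_force: [0.1, -0.6, 1.1]
width: -0.0
finger_force: 0.2
```

servo_tool --commands "0 0 0.002 0; 0 0 0 0"

```text
t: 5.85
eef_pos: [0.5116, -0.1144, 0.126]
ee_rot: [0.78, 0.626, 0.0, 0.0]
contact_force: [-1.2, -0.2, 5.8]
width: -0.0003
finger_force: 2.5
```

servo_tool --commands "0.012 0 0 0; 0.012 0 0 0; 0.012 0 0 0; 0.012 0 0 0; 0.012 0 0 0"

```text
t: 6.35
eef_pos: [0.5151, -0.1002, 0.1261]
ee_rot: [0.78, 0.625, -0.0, 0.001]
contact_force: [-1.6, -4.2, 5.1]
width: -0.0001
finger_force: 2.6
```

servo_tool --commands "0.012 0 0 0; 0.012 0 0 0; 0.012 0 0 0; 0.012 0 0 0; 0.012 0 0 0"

```text
t: 6.85
eef_pos: [0.5184, -0.0855, 0.126]
ee_rot: [0.78, 0.625, -0.0, 0.001]
contact_force: [-0.0, -4.2, 5.6]
width: -0.0002
finger_force: 2.7
```

servo_tool --commands "0.012 0 0 0; 0.012 0 0 0; 0.012 0 0 0; 0.012 0 0 0; 0.012 0 0 0"

```text
t: 7.35
eef_pos: [0.5216, -0.0707, 0.1259]
ee_rot: [0.78, 0.625, -0.0, 0.001]
contact_force: [-0.3, -3.9, 4.4]
width: -0.0006
finger_force: 2.2
```

servo_tool --commands "0.008 0 0 0; 0.008 0 0 0; 0.008 0 0 0; 0.008 0 0 0"

```text
t: 7.75
eef_pos: [0.523, -0.0624, 0.1252]
ee_rot: [0.78, 0.626, -0.0, -0.0]
contact_force: [0.3, 0.6, -0.4]
width: 0.0001
finger_force: 0.0
```

Contact vanished and the tip dropped: the notch edge is found by touch. Centre over it and press.

servo_tool --commands "0.02 0 0 0; 0.02 0 0 0; 0 0 0 0; 0 0 0.016 0; 0 0 0.016 0"

```text
t: 8.25
eef_pos: [0.5253, -0.053, 0.1172]
ee_rot: [0.78, 0.626, 0.0, 0.0]
contact_force: [-0.0, 0.1, -0.2]
width: 0.0001
finger_force: 0.0
```

servo_tool --commands "0 0 0.004 0; 0 0 0.004 0; 0 0 0.004 0; 0 0 0.004 0; 0 0 0 0"

```text
t: 8.75
eef_pos: [0.5253, -0.053, 0.1138]
ee_rot: [0.78, 0.626, 0.0, 0.0]
contact_force: [0.1, 0.1, 2.2]
width: -0.0003
finger_force: 1.0
```

servo_tool --commands "0 0 0.004 0; 0 0 0.004 0; 0 0 0.004 0; 0 0 0 0"

```text
t: 9.15
eef_pos: [0.5253, -0.053, 0.1109]
ee_rot: [0.78, 0.626, 0.0, 0.0]
contact_force: [-1.6, -0.7, 4.4]
width: 0.0
finger_force: 2.1
```

servo_tool --commands "0 0 0.004 0; 0 0 0.004 0; 0 0 0.004 0; 0 0 0 0; 0 0 0 0"

```text
t: 9.65
eef_pos: [0.5253, -0.053, 0.108]
ee_rot: [0.78, 0.626, 0.0, 0.0]
contact_force: [-1.7, -0.5, 6.0]
width: 0.0
finger_force: 2.8
```

servo_tool --commands "0 0 0.003 0; 0 0 0 0; 0 0 0 0"

```text
t: 9.95
eef_pos: [0.5254, -0.053, 0.108]
ee_rot: [0.78, 0.626, 0.0, 0.0]
contact_force: [-4.5, -0.4, 10.5]
width: 0.0003
finger_force: 5.4
```

servo_tool --commands "0 0 0.003 0; 0 0 0 0; 0 0 0 0"

```text
t: 10.25
eef_pos: [0.5254, -0.053, 0.1079]
ee_rot: [0.78, 0.626, 0.001, 0.001]
contact_force: [-6.5, 0.5, 15.1]
width: -0.0004
finger_force: 7.9
```

servo_tool --commands "0 0 -0.02 0; 0 0 -0.04 0; 0 0 -0.06 0; 0 0 -0.1 0; 0 0 -0.1 0"

```text
t: 10.75
eef_pos: [0.5252, -0.0529, 0.1876]
ee_rot: [0.78, 0.626, 0.0, -0.0]
contact_force: [0.2, 0.1, 0.2]
width: -0.0001
finger_force: 0.0
```

servo_tool --commands "0 -0.1 -0.05 0; 0 -0.1 -0.05 0; 0 -0.1 0 0; 0 0 0 0; 0 0 0 0"

```text
t: 11.25
eef_pos: [0.4524, -0.0367, 0.212]
ee_rot: [0.78, 0.626, 0.001, 0.001]
contact_force: [0.7, -0.4, 0.8]
width: 0.0001
finger_force: 0.0
```

Run:
```python
from h import *
p=manip.capture("scene"); q=np.load("scene.npy",allow_pickle=True).item()
t=manip.capture("top")
cv2.imwrite("pics/after.png",np.hstack([cv2.resize(x["color"][y0:y1,x0:x1,::-1],(390,292),interpolation=cv2.INTER_CUBIC) for x,y0,y1,x0,x1 in((p,145,265,140,300),(t,125,260,210,390))]))
for x in(q,p):
    v,u=np.nonzero(x["z_map"]>0); w=world(x,np.c_[u,v]);m=np.array([.5265,-.0722]);a=np.radians(-12.15); X=np.array([np.cos(a),np.sin(a)]);Y=np.array([-X[1],X[0]])
    L=np.c_[(w[:,:2]-m)@X,(w[:,:2]-m)@Y]; k=(abs(L[:,1]-.02)<.015)&(abs(L[:,0])<.012);print(k.sum(),np.median(w[k,2]))
print(manip.read_state()["eef_pos"])
```

```text
87 0.1131178737436816
87 0.10702643299041165
[ 0.4526994  -0.03677468  0.21118001]
```

View pics/after.png

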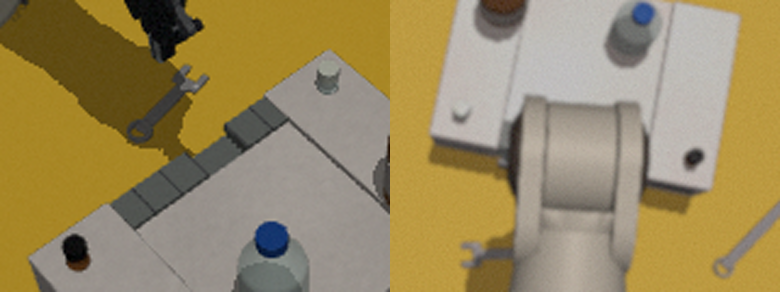

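The picture shows the arm clear of the sampler and the vials and wrench where they were. The notch floor now reads 6.1 mm lower than before, so the catch is fully down.

```bash
python3 -c "
from station import manip
print(manip.sign_off())"
```

```text
the job is handed in; nothing more can be done
None
```

The notch was found by feel and the catch pressed fully down: its floor measures 6.1 mm lower than before. That should have driven the tray out, though I couldn't see the tray itself in the pictures. The arm is clear, no bystanders were disturbed that I could see, and the job is handed in at about 11 s.

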